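# Sort the full sample cartridge from the short-filled one on a check balance

## Task

Two sealed steel sample cartridges look the same, but only one is filled to weight. Weigh them on the check balance by seating them gently, fully home, in the round recess of its load pan: the full one takes the pan right down, the short-filled one leaves it up. Finish with the full cartridge standing seated in the recess with the pan down, the short-filled one standing upright in the white reject tray, and everything else on the bench left where it was.

Things in the scene. Friction and masses are not known exactly. Their poses are not given: they have to be found in the camera images.
- cart_a_mid (a point): Centre (half-way up) of one cartridge: upright steel cylinder, 30 mm across, 80 mm tall, straight-sided from 2 to 64 mm above its foot, narrower cap above (26 mm across), 2 mm chamfer at the foot; z up its axis. Stands free on the bench. One cartridge is full (230 g), the other short-filled (150 g), give or take 3 percent; it cannot be told by sight or by name.
- cart_b_mid (a point): Centre of the other cartridge, same in look and size.
- balance: White check balance, fixed; origin at the centre of its underside on the bench, y along its 350 mm base towards the counterpoise, x across (120 mm), z up. Beam 70 mm high; load pan at y = -130 mm, fixed counterpoise at y = +130 mm (top about 145 mm high). A dial and needle stand over the middle, up to 176 mm high.
- seat (a point): Centre of the load pan, level with the top of the square aluminium block on it (90 x 90 x 16 mm); moves with the pan, which stays level; axes as the balance's. The block has a round recess, 33 mm wide, 9 mm deep, in its middle, but is clamped up to 10 mm either way along x from this point (true in y): find it by feel. Centre of a cartridge above this point: seated 31 mm, on top of the block 40 mm.
- beam (a joint): Beam tilt, rad: -0.08 empty or with the short cartridge (pan up, block top about 120 mm above the bench), +0.08 with the full one (pan down, about 100 mm). Swings in 1 to 2 s. The empty pan is held up by 1.9 N; pushed harder it yields 21 mm, then stops hard. Pushed down by a cartridge, it rises up to 9 mm by itself when the foot finds the recess.
- tray_in (a point): Centre of the inner floor (4 mm above the bench) of the white reject tray, fixed to the bench: outside 110 (x) x 130 (y) x 25 mm, walls 4 mm; axes as the tray's.
- reagent: Amber bottle with a blue cap, 52 mm across, 105 mm tall; origin at its underside. Leave alone.
- beaker: Glass beaker, 60 mm across, 75 mm tall; origin at its underside. Leave alone.
- jar: Small white jar, 44 mm across, 60 mm tall; origin at its underside. Leave alone.
- bulb: Black rubber pipette bulb standing on its end, 54 mm across, 75 mm tall; origin at its underside. Leave alone.
- weight: Knobbed steel weight, 32 mm across, 43 mm tall; origin at its underside. Leave alone.
There are look-alikes about, which are no part of the job. What is shaped like the part that bears cart_b_mid but green or pink is not meant.

How it is judged:
By the outcome, as a careful person would: the job done as asked, in the order asked, and still so for the second after the job is handed in, with the robot touching nothing.
It also fails if it takes over 67 s, if anything falls off the work surface, if the arm or the gripper's body presses on something with over 40 N, if the wrist force passes 120 N, or if a joint passes its speed limit or range.

## Robot

A 6-joint arm with a two-finger parallel gripper is mounted at the origin on the work surface. World frame = base frame: x ahead of the robot, y to its left, z up, the work surface at z = 0. Lengths are in mm, angles in rad, forces in N, time in s.
With the tool pointing down it reaches from about 400 to 925 mm from the base axis. Payload 12.5 kg.
Tool frame: the origin (TCP) lies on the front face of the gripper's body, between the roots of the fingers; the fingertips stand 78 mm ahead of it and the grasp point (between the pads) lies 59 mm ahead of it (env.nose_length is the distance from the TCP to the fingertips, in mm); z points along the fingers, y is the line along which they close (so a half turn about z gives the same grasp; the last joint's range is limited). The gripper opens to 95 mm and grips with 3 to 60 N. Pads are 20 mm wide; open, the fingers measure 119 mm over their backs; the gripper's body (75 mm by 180 mm) begins 59 mm behind the grasp point.
Start: joints at [1.177, 0.491, 1.559, -0, 1.092, -0.106], TCP at [177.382, 599.311, 292.261] pointing down, gripper open.
Joint ranges: [-3.1, 3.1], [-0.84, 2.19], [0.05, 2.79], [-1.13, 4.28], [0.06, 2.93], [-2.69, 2.69]. Speed limits (rad/s): [2.22, 2.22, 2.79, 3.14, 3.14, 3.14].

## Interface

Orientations are given as [roll, pitch, yaw] about the fixed x, y, z axes, in that order (R = Rz(yaw) Ry(pitch) Rx(roll)).
In Python, from cell import env gives the robot as it stands.
- The arm moves only by the tool jog_arm, never from a script. Its argument "motion" is a list of rows, each a list of 7 numbers: the turn, a rotation vector about the tool's x, y, z in degrees, then the shift along the tool's x, y, z in mm, then the finger opening in mm, from 0 to 95.1. In form: [[wx, wy, wz, x, y, z, hand], ...]. A call has 1 to 10 rows; each row shifts and turns the commanded pose from where the row before left it, along the tool's axes as they then stand; what a row does not reach is not made up. A row lasts 1/8 s, in which the tool goes at most 62.5 mm and 10.7 degrees, less where a joint would pass 70% of its speed; a pose out of reach is approached as far as the arm can. A call is refused whole if a number of a shift passes 62.5 or a number of a turn 10.7, either way. A call with a gripper value outside its range is refused whole. The fingers move at their own pace and stop on an object; the grip force is fixed at half the most. Time passes only in rows, so rows that do not move let the fingers close. It gives the time, the measured TCP pose, the force, the opening and the grip force at its end, in the units of the state.
- env.state(): the state, without advancing time (a new reading comes with each control period).
- env.read_camera(name): name is "scene" or "top"; returns a dict with "color" (420x560x3 uint8, red, green, blue), "z_map" (420x560 float32, mm along the optical axis (not along the pixel's ray), 0 where there is no reading), "camera_matrix" (3x3 intrinsics, pixels), "k1" (the pictures are not rectified: a ray, as slopes to the right and down, at radius r is drawn at 1 + k1 r^2 times it, then the intrinsics apply), "world_to_cam" (4x4, takes a point from world to camera coordinates). Camera axes: x right, y up, looking along -z (the intrinsics and any distortion apply to the point x, -y, -z); pixel columns grow to the right and rows downward; lengths in mm; the calibration is good to about 2 mm. A picture is of the moment at which its call begins.
- env.job_done(): hands the job in; it is judged then, once.
Trained networks look in the newest picture that a camera, given by its name, has taken for a name from the list of things; names that differ only in an ending like _2 or _b are one class to them, and where a whole thing is asked for, a point or a joint stands for the part that bears it (a point fixed in the world has none). Each returns a list of dicts, best first, with "score" (0 to 1); they miss things now and then, are a little off and sometimes report something else, mostly with a low value. They report only what shows in the picture. A call takes as long as a camera call. They do not tell look-alikes from the thing itself.
- env.recognise(camera, thing): "location" ([column, row] in pixels, amid what is visible of it).
The state is a dict: "t": time; "joints": joint angles; "qvel": joint speeds; "tau": joint torques, N m; "eef_pos": TCP position; "tcp_rot": TCP orientation; "ft_force": force on the tool from outside, world axes, zero at the start; "moment": the same for the moment, N m; "opening": opening from 0.0 (shut) to 1.0 (fully open); "grip_force": force on a finger pad.
Only numpy, scipy, OpenCV 4.12 (cv2) and the standard library are available. Lean on these libraries where they do the work, as an engineer would, in place of code of your own. Each camera call takes 0.05 s, during which the arm holds its last target. There are 200 camera calls.

## Working session

There is one attempt and no reset: what is moved stays moved. The work goes in short steps, Python scripts to look and compute and a tool call to move; the robot and the scene stay as the last step left them, time stands still between calls to the robot, and variables do not carry over. Pictures are saved under pics/ and viewed, at most 10 in all, crops included, and the job is handed in when it is done.

Besides the shell and the picture viewer there is one more tool, called after "Emit:" by a JSON object that holds its "name" and its "arguments", one argument or row to a line. jog_arm: Moves the arm, as the interface text tells. Its arguments: {"type":"object","properties":{"motion":{"type":"array"}},"required":["motion"]}

```bash
ls; mkdir -p pics; cat > h.py <<'E'
import numpy as np, cv2
from cell import env
def cam(n,save=None):
    d=env.read_camera(n)
    if save: cv2.imwrite('pics/'+save,cv2.cvtColor(d['color'],cv2.COLOR_RGB2BGR))
    return d
def world(d,u,v,z=None):
    """depth map of points -> world; arrays u,v"""
    K=d['camera_matrix'];u=np.atleast_1d(u).astype(float);v=np.atleast_1d(v).astype(float)
    p=np.stack([(u-K[0,2])/K[0,0],(v-K[1,2])/K[1,1]],1);q=p.copy()
    for _ in range(20): q=p/(1+d['k1']*(q**2).sum(1,keepdims=True))
    M=np.linalg.inv(d['world_to_cam'])
    r=np.c_[q[:,0],-q[:,1],-np.ones(len(q))]
    if z is None:
        Z=d['z_map'][np.round(v).astype(int),np.round(u).astype(int)]
        return (r*Z[:,None])@M[:3,:3].T+M[:3,3]
    R=r@M[:3,:3].T
    return M[:3,3]+R*((z-M[2,3])/R[:,2])[:,None]
def allworld(d):
    v,u=np.mgrid[0:420,0:560]
    return world(d,u.ravel(),v.ravel()).reshape(420,560,3)
E
python3 - <<'E'
from h import *
for c in ['top','scene']:
    d=cam(c,c+'0.png'); print(c,np.linalg.inv(d['world_to_cam'])[:3].round(2).tolist())
    for n in ['cart_a_mid','balance','seat','beam','tray_in','reagent','beaker','jar','bulb','weight']:
        for r in env.recognise(c,n)[:4]:
            print(n,round(r['score'],2),np.round(r['location']),world(d,*r['location']).round()[0])
E
```

```text
pics
top [[0.02, 1.0, -0.08, 400.88], [-1.0, 0.02, -0.0, -6.19], [-0.0, 0.08, 1.0, 1255.68]]
cart_a_mid 0.44 [366. 219.] [ 481. -239.   77.]
cart_a_mid 0.15 [358. 266.] [ 356. -220.   64.]
balance 0.67 [225. 157.] [640. 140.  75.]
balance 0.26 [136. 180.] [579. 388.  50.]
seat 0.69 [270. 160.] [628.  17. 110.]
beam 0.93 [257. 158.] [632.  51. 120.]
tray_in 0.95 [215. 231.] [445. 170.   2.]
reagent 0.64 [356. 161.] [ 639. -213.   71.]
beaker 0.61 [432. 209.] [ 518. -442.   10.]
beaker 0.27 [358. 268.] [ 353. -223.   59.]
jar 0.62 [358. 269.] [ 348. -222.   57.]
bulb 0.75 [136. 182.] [575. 388.  49.]
weight 0.36 [359. 266.] [ 357. -223.   59.]
scene [[-0.07, -0.71, 0.7, 1331.42], [1.0, -0.06, 0.04, 34.65], [0.01, 0.7, 0.71, 911.98]]
cart_a_mid 0.72 [184. 203.] [ 493. -241.   58.]
balance 0.68 [345. 272.] [639. 136.  25.]
seat 0.6 [293. 241.] [634.  20. 110.]
beam 0.63 [312. 255.] [675.  60. 119.]
tray_in 0.77 [356. 206.] [412. 167.   2.]
tray_in 0.24 [201. 172.] [ 371. -223.   51.]
reagent 0.92 [175. 263.] [ 674. -223.   64.]
reagent 0.57 [457. 260.] [597. 385.  36.]
reagent 0.39 [186. 204.] [ 487. -239.   48.]
beaker 0.87 [110. 210.] [ 543. -403.   75.]
beaker 0.36 [225. 225.] [ 551. -136.   55.]
jar 0.69 [200. 171.] [ 367. -227.   50.]
bulb 0.55 [457. 259.] [596. 383.  39.]
weight 0.5 [416. 208.] [429. 313.  23.]
weight 0.37 [183. 202.] [ 494. -242.   62.]
```

```bash
python3 -c "
import cv2,numpy as np
a=cv2.imread('pics/top0.png');b=cv2.imread('pics/scene0.png')
cv2.imwrite('pics/top1.png',cv2.resize(a,(800,600)));cv2.imwrite('pics/scene1.png',cv2.resize(b,(800,600)))"
```

```text
(no output)
```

View pics/top1.png

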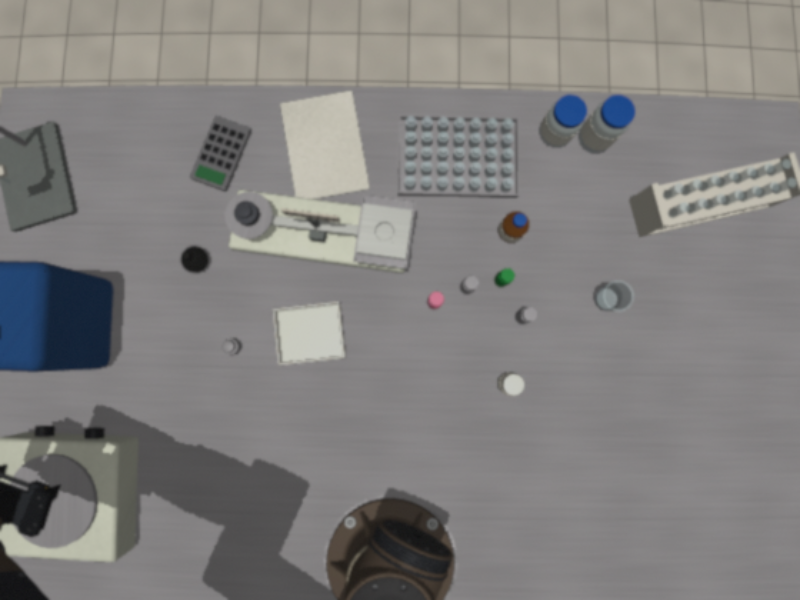

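View pics/scene1.png

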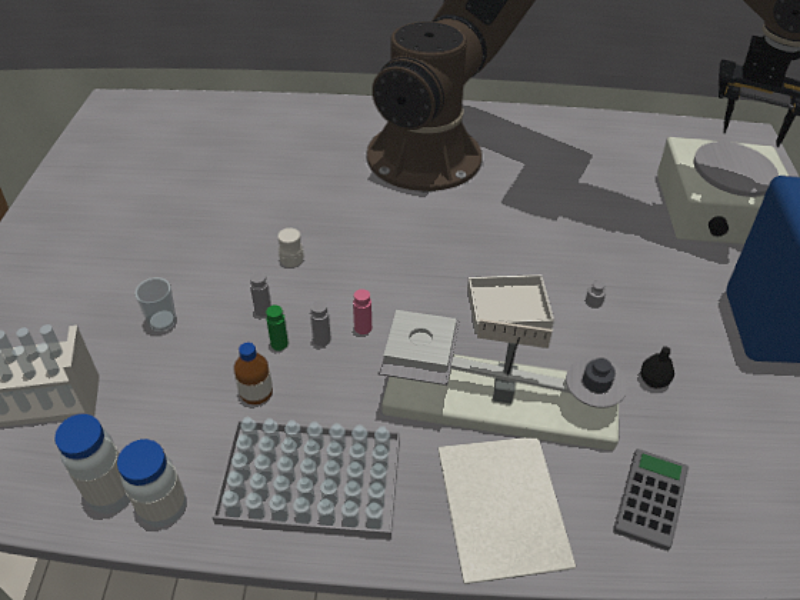

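The top view (800x600) shows steel cartridges at (470,284) and (527,314), with green (506,277) and pink (435,299) look-alikes next to them. The balance pan block is at (385,235) with its recess near (385,231), and the tray is at (310,333). Next I measure these.

```bash
python3 - <<'E'
from h import *
d=cam('top');W=allworld(d);np.save('W.npy',W)
s=560/800
def blob(u,v,zlo,zhi,r=14):
    u,v=int(u*s),int(v*s);P=W[v-r:v+r,u-r:u+r].reshape(-1,3)
    P=P[(P[:,2]>zlo)&(P[:,2]<zhi)];c=(P.min(0)+P.max(0))/2
    return c.round(1),P.mean(0).round(1),len(P),(P.max(0)-P.min(0)).round()
for n,u,v in [('c1',470,284),('c2',527,314),('green',506,277),('pink',435,299)]: print(n,blob(u,v,68,95,12))
print('jar',blob(513,384,45,75)); print('reag',blob(515,224,80,120))
# tray rim
P=W[195:265,180:250].reshape(-1,3);m=(P[:,2]>17)&(P[:,2]<35)
print('tray',cv2.minAreaRect(P[m][:,:2].astype(np.float32)),m.sum())
m=(P[:,2]>-3)&(P[:,2]<10);
# block
P=W[130:195,240:300].reshape(-1,3);m=(P[:,2]>112)&(P[:,2]<130)
print('block',cv2.minAreaRect(P[m][:,:2].astype(np.float32)),m.sum(),np.median(P[m][:,2]))
# base
P=W[125:195,155:295].reshape(-1,3);m=(P[:,2]>8)&(P[:,2]<50);print('base',cv2.minAreaRect(P[m][:,:2].astype(np.float32)))
print(W[145:185,269,2].round()) ; print(W[162,250:290,2].round())
# recess rows
for v in range(152,176): print(v,(W[v,258:282,2]).round().astype(int), end='\n')
c=cv2.resize(cv2.imread('pics/top0.png')[120:200,225:325],(800,640),interpolation=cv2.INTER_CUBIC)[:600]
e=cv2.resize(cv2.imread('pics/scene0.png')[210:280,255:335],(680,595),interpolation=cv2.INTER_CUBIC)
cv2.imwrite('pics/crop1.png',cv2.resize(np.hstack([cv2.resize(c,(400,320)),cv2.resize(e,(366,320))]),(766,320)))
print(env.state())
E
```

```text
c1 (array([ 537.1, -141.2,   76.5]), array([ 537.9, -140.8,   78.6]), 77, array([24., 24., 14.]))
c2 (array([ 480.6, -250.7,   76.3]), array([ 481.2, -250.6,   78.3]), 79, array([25., 23., 14.]))
green (array([ 554.1, -208. ,   76.2]), array([ 553.7, -208.4,   78.2]), 79, array([27., 24., 16.]))
pink (array([506.5, -76.4,  76.5]), array([506.7, -76.1,  78.4]), 75, array([24., 21., 16.]))
jar (array([ 348.8, -225. ,   56.8]), array([ 349.3, -224.1,   58.5]), 185, array([37., 39., 18.]))
reag (array([ 649.6, -225.8,   94.2]), array([ 649.2, -226.1,   97.4]), 104, array([27., 30., 28.]))
tray ((440.05450439453125, 165.64230346679688), (110.77654266357422, 128.2791748046875), 7.743786334991455) 268
block ((623.7294921875, 21.914669036865234), (90.61032104492188, 90.843505859375), 83.49887084960938) 1112 119.04725854005471
base ((672.6407470703125, 159.1224822998047), (398.814453125, 182.9885711669922), 83.68275451660156)
[121. 120. 119. 116. 119. 122. 121. 121. 119. 117. 112. 109. 108. 112.
 111. 108. 113. 112. 111. 111. 113. 110. 109. 118. 119. 123. 118. 120.
 119. 125. 118. 120. 122. 1
[... 2699 characters left out ...]
6 123 118
 121 120 121 120 120 119]
{'t': 1.15, 'joints': array([ 1.17736680e+00,  4.90903665e-01,  1.55887488e+00,  1.31369529e-05,
        1.09170224e+00, -1.05570838e-01]), 'qvel': array([ 0.00103451,  0.00115652,  0.00010549,  0.00033001,  0.00026581,
       -0.00103962]), 'tau': array([ 1.61283642e-03, -6.12482858e+01, -2.58435899e+01,  6.94159814e-02,
        4.45561891e-02, -2.93938263e-05]), 'eef_pos': array([177.40393204, 599.3154944 , 292.26732723]), 'tcp_rot': array([3.14148018e+00, 1.94176258e-07, 2.85372791e+00]), 'ft_force': array([ 0.99789323, -0.29260313,  0.21990876]), 'moment': array([-0.00758073,  0.01007973,  0.04534811]), 'grip_force': 0.0, 'opening': 1.0011976238104845}
```

View pics/crop1.png

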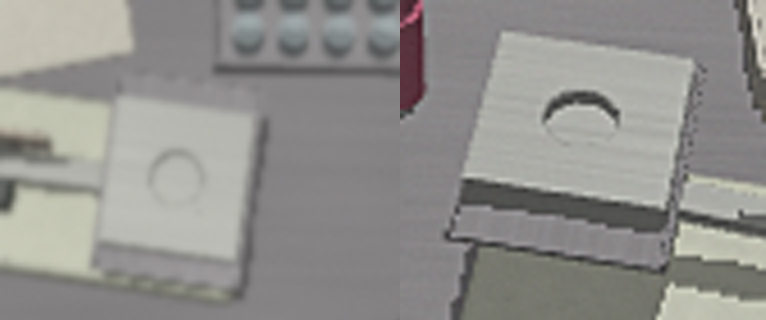

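```bash
cat >> h.py <<'E'
def to(x,y,z):
    s=env.state();p=s['eef_pos'];r=s['tcp_rot'];w=r[2]
    dx,dy=x-p[0],y-p[1];c,q=np.cos(w),np.sin(w)
    print('pos',p.round(1),'rot',np.degrees(r).round(2),'F',s['ft_force'].round(2),'op',round(s['opening']*95,1),'t',round(s['t'],2))
    print('tool shift',np.round([dx*c+dy*q,dx*q-dy*c,p[2]-z],1))
E
python3 - <<'E'
from h import *
W=np.load('W.npy')
d=cam('top')
v,u=np.nonzero(cv2.medianBlur(((W[150:173,258:280,2]<115)*255).astype(np.uint8),3));u=u+258;v=v+150
print('recess px',u.mean(),v.mean(),len(u)); q=world(d,u,v,z=120)
print('recess',q.mean(0),(q.min(0)+q.max(0))/2,np.ptp(q,axis=0))
a=np.radians(-6.5);ax=np.array([np.cos(a),np.sin(a)])
P=W[130:195,240:300].reshape(-1,3);P=P[(P[:,2]>112)&(P[:,2]<130)][:,:2]
print('block',(np.percentile(P@ax,[1,99])),np.percentile(P@[-ax[1],ax[0]],[1,99]),'recess',q.mean(0)[:2]@ax,q.mean(0)[:2]@[-ax[1],ax[0]])
B=W[:,:90].reshape(-1,3);m=(B[:,2]>60)&(B[:,0]>270);print('bin',np.percentile(B[m],[1,99],axis=0).round())
to(537,-141,292)
E
```

```text
recess px 268.55371900826447 161.0495867768595 121
recess [623.50448807  21.49085438 120.        ] [623.6480769   21.63918164 120.        ] [31.4140308  28.55438045  0.        ]
block [572.4906763 660.8453318] [ 48.25851156 136.59944931] recess 617.0636774481391 91.93541990918587
bin [[ 362.   -6.   64.]
 [ 726.  737. 1256.]]
pos [177.4 599.3 292.3] rot [179.99   0.   163.51] F [-0.39  0.63 -0.8 ] op 95.1 t 1.2
tool shift [-5.550e+02 -6.078e+02  3.000e-01]
```

Emit:
{"name": "jog_arm", "arguments": {
  "motion": [
    [0, 0, 9.4, 0, 0, 0, 70],
    [0, 0, 9.4, 0, 0, 0, 70],
    [0, 0, 9.3, 0, 0, 0, 70],
    [0, 0, 9.3, 0, 0, 0, 70],
    [0, 0, 9.3, 0, 0, 0, 70],
    [0, 0, 9.3, 0, 0, 0, 70]
  ]
}}

```text
t: 1.95
eef_pos: [177.4, 599.3, 292.3]
tcp_rot: [3.142, -0.0, 1.871]
ft_force: [-0.7, 0.4, 0.1]
opening: 0.737
grip_force: 0.0
```

Emit:
{"name": "jog_arm", "arguments": {
  "motion": [
    [0, 0, 0, -58, 8.7, 0, 70],
    [0, 0, 0, -58, 8.7, 0, 70],
    [0, 0, 0, -58, 8.7, 0, 70],
    [0, 0, 0, -58, 8.7, 0, 70],
    [0, 0, 0, -58, 8.7, 0, 70],
    [0, 0, 0, -58, 8.7, 0, 70],
    [0, 0, 0, -58, 8.7, 0, 70],
    [0, 0, 0, -58, 8.7, 0, 70],
    [0, 0, 0, -58, 8.7, 0, 70],
    [0, 0, 0, -58, 8.7, 0, 70]
  ]
}}

```text
t: 3.2
eef_pos: [435.5, 70.5, 292.5]
tcp_rot: [3.141, 0.0, 1.876]
ft_force: [1.3, 0.3, 1.1]
opening: 0.734
grip_force: 0.0
```

```bash
python3 -c "
from h import *
to(537.4,-141,104)"
```

```text
pos [435.5  70.5 292.5] rot [1.7995e+02 1.0000e-02 1.0750e+02] F [1.25 0.26 1.07] op 69.7 t 3.2
tool shift [-232.3   33.6  188.5]
```

Emit:
{"name": "jog_arm", "arguments": {
  "motion": [
    [0, 0, 0, -58, 8.4, 0, 70],
    [0, 0, 0, -58, 8.4, 0, 70],
    [0, 0, 0, -58, 8.4, 20, 70],
    [0, 0, 0, -58, 8.4, 30, 70],
    [0, 0, 0, 0, 0, 40, 70],
    [0, 0, 0, 0, 0, 0, 70]
  ]
}}

```text
t: 3.95
eef_pos: [534.5, -136.2, 201.6]
tcp_rot: [-3.138, -0.003, 1.875]
ft_force: [-0.1, 0.2, 0.6]
opening: 0.734
grip_force: 0.0
```

```bash
python3 -c "
from h import *
to(537.4,-141,104)"
```

```text
pos [ 534.5 -136.2  201.6] rot [-179.77   -0.2   107.46] F [-0.06  0.22  0.61] op 69.7 t 3.95
tool shift [-5.4  1.3 97.6]
```

Emit:
{"name": "jog_arm", "arguments": {
  "motion": [
    [0, 0, 0, 0, 0, 20, 70],
    [0, 0, 0, 0, 0, 10, 70],
    [0, 0, 0, 0, 0, 0, 70]
  ]
}}

```text
t: 4.32
eef_pos: [535.5, -135.7, 174.4]
tcp_rot: [3.141, 0.0, 1.877]
ft_force: [-0.5, -0.3, 0.8]
opening: 0.736
grip_force: 0.0
```

```bash
python3 -c "
from h import *
to(537.4,-141,104)"
```

```text
pos [ 535.5 -135.7  174.4] rot [179.99   0.   107.55] F [-0.5  -0.31  0.81] op 69.9 t 4.33
tool shift [-5.6  0.2 70.4]
```

Emit:
{"name": "jog_arm", "arguments": {
  "motion": [
    [0, 0, 0, -5.6, 0.2, 0, 70],
    [0, 0, 0, 0, 0, 30, 70],
    [0, 0, 0, 0, 0, 30, 70],
    [0, 0, 0, 0, 0, 10, 70],
    [0, 0, 0, 0, 0, 0, 70],
    [0, 0, 0, 0, 0, 0, 0],
    [0, 0, 0, 0, 0, 0, 0],
    [0, 0, 0, 0, 0, 0, 0],
    [0, 0, 0, 0, 0, 0, 0]
  ]
}}

```text
t: 5.45
eef_pos: [537.3, -141.4, 104.0]
tcp_rot: [3.141, 0.0, 1.876]
ft_force: [0.5, 0.4, -0.2]
opening: 0.37
grip_force: 0.0
```

```bash
python3 -c "
from h import *
to(623.6,21.6,104)"
```

```text
pos [ 537.3 -141.4  104. ] rot [1.7998e+02 1.0000e-02 1.0751e+02] F [ 0.49  0.36 -0.22] op 35.2 t 5.45
tool shift [129.5 131.3  -0. ]
```

Emit:
{"name": "jog_arm", "arguments": {
  "motion": [
    [0, 0, 0, 0, 0, 0, 0],
    [0, 0, 0, 0, 0, 0, 0],
    [0, 0, 0, 0, 0, 0, 0],
    [0, 0, 0, 0, 0, -20, 0],
    [0, 0, 0, 0, 0, -50, 0],
    [0, 0, 0, 0, 0, -50, 0],
    [0, 0, 0, 0, 0, -30, 0],
    [0, 0, 0, 0, 0, 0, 0]
  ]
}}

```text
t: 6.45
eef_pos: [537.6, -141.5, 255.4]
tcp_rot: [3.139, 0.002, 1.876]
ft_force: [0.2, -1.2, -2.0]
opening: 0.31
grip_force: 30.0
```

```bash
python3 -c "
from h import *
to(623.6,21.6,254)
print(env.state()['grip_force'])
d=cam('scene','s2.png'); d=cam('top');W=allworld(d)
f=[]
for i in range(10): f.append(env.state()['ft_force'][2]); env.read_camera('top')
print('Fz',np.mean(f))"
```

```text
pos [ 537.6 -141.5  255.4] rot [1.7984e+02 1.2000e-01 1.0751e+02] F [ 0.21 -1.16 -1.95] op 29.4 t 6.45
tool shift [129.7 131.1   1.4]
29.99789654961205
Fz -1.5699971084258786
```

Emit:
{"name": "jog_arm", "arguments": {
  "motion": [
    [0, 0, 0, 30, 30, 0, 0],
    [0, 0, 0, 40, 40, 0, 0],
    [0, 0, 0, 40, 40, 0, 0],
    [0, 0, 0, 19.7, 21, 0, 0],
    [0, 0, 0, 0, 0, 12, 0],
    [0, 0, 0, 0, 0, 10, 0],
    [0, 0, 0, 0, 0, 0, 0]
  ]
}}

```text
t: 7.92
eef_pos: [622.6, 20.7, 230.7]
tcp_rot: [-3.14, -0.001, 1.875]
ft_force: [0.2, -0.0, -1.2]
opening: 0.313
grip_force: 30.0
```

```bash
python3 -c "
from h import *
to(623.6,21.6,217)"
```

```text
pos [622.6  20.7 230.7] rot [-1.7989e+02 -4.0000e-02  1.0744e+02] F [ 0.15 -0.03 -1.21] op 29.7 t 7.92
tool shift [ 0.5  1.3 13.7]
```

Emit:
{"name": "jog_arm", "arguments": {
  "motion": [
    [0, 0, 0, 0.5, 1.3, 0, 0],
    [0, 0, 0, 0, 0, 4, 0],
    [0, 0, 0, 0, 0, 4, 0],
    [0, 0, 0, 0, 0, 3, 0],
    [0, 0, 0, 0, 0, 2.7, 0],
    [0, 0, 0, 0, 0, 0, 0],
    [0, 0, 0, 0, 0, 0, 0],
    [0, 0, 0, 0, 0, 0, 0]
  ]
}}

```text
t: 8.93
eef_pos: [624.3, 22.6, 218.2]
tcp_rot: [3.141, 0.0, 1.876]
ft_force: [-0.2, 1.1, -0.7]
opening: 0.308
grip_force: 30.0
```

```bash
cat >> h.py <<'E'
def pan(save=None):
    c=[]
    for n in ('scene','top'):
        d=cam(n,n+save if save else None);P=allworld(d).reshape(-1,3)
        for cx,cy in [(650,10),(655,50),(598,45),(593,0)]:   # block corners
            m=(np.hypot(P[:,0]-cx,P[:,1]-cy)<12)&(P[:,2]>85)&(P[:,2]<135)
            if m.sum()>8: c.append((n[0],cx,round(float(np.median(P[m][:,2])),1),int(m.sum())))
    print('pan top',c)
E
python3 -c "
from h import *
to(623.6,21.6,217)
pan('3.png')"
```

```text
pos [624.3  22.6 218.2] rot [179.98   0.   107.52] F [-0.22  1.06 -0.72] op 29.2 t 8.93
tool shift [-0.8 -1.   1.2]
pan top [('s', 650, 118.6, 87), ('s', 655, 118.0, 86), ('s', 593, 118.2, 56)]
```

Emit:
{"name": "jog_arm", "arguments": {
  "motion": [
    [0, 0, 0, -0.8, -1, 1, 0],
    [0, 0, 0, 0, 0, 1.5, 0],
    [0, 0, 0, 0, 0, 1.5, 0],
    [0, 0, 0, 0, 0, 1, 0],
    [0, 0, 0, 0, 0, 0, 0],
    [0, 0, 0, 0, 0, 0, 0],
    [0, 0, 0, 0, 0, 0, 0]
  ]
}}

```text
t: 9.9
eef_pos: [623.6, 21.5, 213.1]
tcp_rot: [3.141, 0.0, 1.876]
ft_force: [-0.1, -0.5, 1.3]
opening: 0.313
grip_force: 30.0
```

```bash
python3 -c "
from h import *
to(623.6,21.6,213)
pan('4.png')"
```

```text
pos [623.6  21.5 213.1] rot [179.99   0.   107.51] F [-0.08 -0.54  1.31] op 29.7 t 9.9
tool shift [0.1 0.  0.1]
pan top [('s', 650, 116.1, 88), ('s', 655, 116.3, 86), ('s', 593, 116.2, 52)]
```

Emit:
{"name": "jog_arm", "arguments": {
  "motion": [
    [0, 0, 0, 0, 0, -2, 0],
    [0, 0, 0, 0, 0, 0, 60],
    [0, 0, 0, 0, 0, 0, 60],
    [0, 0, 0, 0, 0, 0, 60],
    [0, 0, 0, 0, 0, 0, 60],
    [0, 0, 0, 0, 0, 0, 60],
    [0, 0, 0, 0, 0, 0, 60],
    [0, 0, 0, 0, 0, 0, 60],
    [0, 0, 0, 0, 0, 0, 60],
    [0, 0, 0, 0, 0, 0, 60]
  ]
}}

```text
t: 11.25
eef_pos: [623.6, 21.5, 215.0]
tcp_rot: [3.142, -0.0, 1.876]
ft_force: [0.2, -0.9, -0.3]
opening: 0.632
grip_force: 0.0
```

Emit:
{"name": "jog_arm", "arguments": {
  "motion": [
    [0, 0, 0, 0, 0, 0, 60],
    [0, 0, 0, 0, 0, 0, 60],
    [0, 0, 0, 0, 0, 0, 60],
    [0, 0, 0, 0, 0, 0, 60],
    [0, 0, 0, 0, 0, 0, 60],
    [0, 0, 0, 0, 0, 0, 60]
  ]
}}

```text
t: 12.0
eef_pos: [623.6, 21.6, 215.0]
tcp_rot: [3.142, -0.0, 1.876]
ft_force: [-0.1, 0.1, 0.6]
opening: 0.631
grip_force: 0.0
```

```bash
python3 -c "
from h import *
to(623.6,21.6,213)
pan('5.png')
e=cv2.imread('pics/scene5.png')[170:290,230:390]
cv2.imwrite('pics/crop5.png',cv2.resize(e,(800,600),interpolation=cv2.INTER_CUBIC))"
```

```text
pos [623.6  21.6 215. ] rot [180.    -0.   107.51] F [-0.13  0.14  0.63] op 60.0 t 12.0
tool shift [0. 0. 2.]
pan top [('s', 650, 118.3, 83), ('s', 655, 118.3, 90), ('s', 593, 118.0, 46)]
```

View pics/crop5.png

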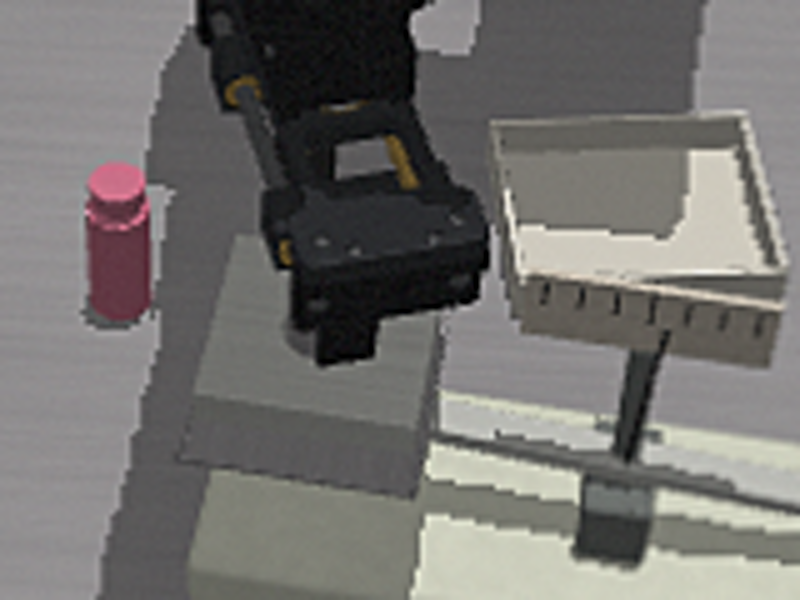

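Emit:
{"name": "jog_arm", "arguments": {
  "motion": [
    [0, 0, 0, 0, 0, 0, 0],
    [0, 0, 0, 0, 0, 0, 0],
    [0, 0, 0, 0, 0, 0, 0],
    [0, 0, 0, 0, 0, 0, 0],
    [0, 0, 0, 0, 0, 0, 0],
    [0, 0, 0, 0, 0, 0, 0],
    [0, 0, 0, 0, 0, 0, 0],
    [0, 0, 0, 0, 0, -15, 0],
    [0, 0, 0, 0, 0, -25, 0],
    [0, 0, 0, 0, 0, -10, 0]
  ]
}}

```text
t: 13.35
eef_pos: [623.9, 21.5, 267.0]
tcp_rot: [3.139, 0.001, 1.876]
ft_force: [-0.2, -0.2, -1.7]
opening: 0.313
grip_force: 30.0
```

Emit:
{"name": "jog_arm", "arguments": {
  "motion": [
    [0, 0, 0, 20, -14, 0, 0],
    [0, 0, 0, 40, -27, 0, 0],
    [0, 0, 0, 50, -34, 0, 0],
    [0, 0, 0, 50, -34, 0, 0],
    [0, 0, 0, 32.6, -22.8, 0, 0],
    [0, 0, 0, 0, 0, 0, 0],
    [0, 0, 0, 0, 0, 40, 0],
    [0, 0, 0, 0, 0, 40, 0],
    [0, 0, 0, 0, 0, 0, 0]
  ]
}}

```text
t: 14.48
eef_pos: [439.9, 164.9, 183.4]
tcp_rot: [-3.137, -0.0, 1.876]
ft_force: [-0.1, -0.2, -0.7]
opening: 0.315
grip_force: 30.0
```

```bash
python3 -c "
from h import *
to(440,165.6,109)
print(env.state()['grip_force'])"
```

```text
pos [439.9 164.9 183.4] rot [-1.7975e+02 -2.0000e-02  1.0748e+02] F [-0.11 -0.2  -0.7 ] op 29.9 t 14.47
tool shift [ 0.6  0.3 74.4]
29.999453461059602
```

Emit:
{"name": "jog_arm", "arguments": {
  "motion": [
    [0, 0, 0, 0, 0, 30, 0],
    [0, 0, 0, 0, 0, 25, 0],
    [0, 0, 0, 0, 0, 10, 0],
    [0, 0, 0, 0, 0, 2, 0],
    [0, 0, 0, 0, 0, 0, 0],
    [0, 0, 0, 0, 0, 0, 0]
  ]
}}

```text
t: 15.22
eef_pos: [440.3, 165.6, 118.8]
tcp_rot: [3.14, 0.0, 1.876]
ft_force: [0.1, 0.3, -0.8]
opening: 0.309
grip_force: 30.0
```

Emit:
{"name": "jog_arm", "arguments": {
  "motion": [
    [0, 0, 0, 0, 0, 4, 0],
    [0, 0, 0, 0, 0, 4, 0],
    [0, 0, 0, 0, 0, 2, 0],
    [0, 0, 0, 0, 0, 0.5, 0],
    [0, 0, 0, 0, 0, 0, 0],
    [0, 0, 0, 0, 0, 0, 0]
  ]
}}

```text
t: 15.98
eef_pos: [439.9, 165.6, 107.7]
tcp_rot: [-3.142, -0.0, 1.876]
ft_force: [-1.4, -1.2, 4.7]
opening: 0.309
grip_force: 30.0
```

Emit:
{"name": "jog_arm", "arguments": {
  "motion": [
    [0, 0, 0, 0, 0, 0, 60],
    [0, 0, 0, 0, 0, 0, 60],
    [0, 0, 0, 0, 0, 0, 60],
    [0, 0, 0, 0, 0, 0, 60],
    [0, 0, 0, 0, 0, 0, 60],
    [0, 0, 0, 0, 0, -20, 60],
    [0, 0, 0, 0, 0, -50, 60],
    [0, 0, 0, 0, 0, -55, 60],
    [0, 0, 0, 0, 0, 0, 60]
  ]
}}

```text
t: 17.1
eef_pos: [440.8, 165.8, 235.9]
tcp_rot: [3.135, 0.0, 1.876]
ft_force: [-0.3, -0.1, -0.4]
opening: 0.627
grip_force: 0.0
```

Emit:
{"name": "jog_arm", "arguments": {
  "motion": [
    [0, 0, 0, -30, -6.3, 0, 70],
    [0, 0, 0, -58, -12.2, 0, 70],
    [0, 0, 0, -58, -12.2, 0, 70],
    [0, 0, 0, -58, -12.2, 0, 70],
    [0, 0, 0, -58, -12.2, 0, 70],
    [0, 0, 0, -58, -12.2, 0, 70],
    [0, 0, 0, -58, -12.2, 0, 70],
    [0, 0, 0, -31.3, -6.7, 0, 70],
    [0, 0, 0, 0, 0, 40, 70],
    [0, 0, 0, 0, 0, 0, 70]
  ]
}}

```text
t: 18.35
eef_pos: [479.7, -250.3, 189.7]
tcp_rot: [-3.138, -0.005, 1.876]
ft_force: [-0.5, 0.3, 0.9]
opening: 0.736
grip_force: 0.0
```

```bash
python3 -c "
from h import *
to(480.9,-250.7,104)
P=allworld(cam('top','top6.png')).reshape(-1,3); P=P[(np.hypot(P[:,0]-440,P[:,1]-166)<40)&(P[:,2]>73)&(P[:,2]<95)]; print('cart in tray',P.mean(0),np.ptp(P,axis=0),len(P))"
```

```text
pos [ 479.7 -250.3  189.7] rot [-179.78   -0.29  107.47] F [-0.5   0.3   0.86] op 69.9 t 18.35
tool shift [-0.7  1.  85.7]
cart in tray [440.30142001 165.68145641  82.62960983] [24.1190411  24.57086823 13.02468719] 79
```

Emit:
{"name": "jog_arm", "arguments": {
  "motion": [
    [0, 0, 0, 0, 0, 10, 70],
    [0, 0, 0, 0, 0, 10, 70],
    [0, 0, 0, 0, 0, 0, 70],
    [0, 0, 0, 0, 0, 0, 70]
  ]
}}

```text
t: 18.9
eef_pos: [481.0, -250.7, 172.8]
tcp_rot: [3.141, 0.0, 1.877]
ft_force: [-0.0, -0.0, 0.5]
opening: 0.739
grip_force: 0.0
```

```bash
python3 -c "
from h import *
to(480.9,-250.7,104)"
```

```text
pos [ 481.  -250.7  172.8] rot [1.7999e+02 1.0000e-02 1.0752e+02] F [-0.04 -0.04  0.5 ] op 70.2 t 18.9
tool shift [-0.  -0.1 68.8]
```

Emit:
{"name": "jog_arm", "arguments": {
  "motion": [
    [0, 0, 0, 0, 0, 30, 70],
    [0, 0, 0, 0, 0, 30, 70],
    [0, 0, 0, 0, 0, 8.8, 70],
    [0, 0, 0, 0, 0, 0, 70],
    [0, 0, 0, 0, 0, 0, 0],
    [0, 0, 0, 0, 0, 0, 0],
    [0, 0, 0, 0, 0, 0, 0],
    [0, 0, 0, 0, 0, 0, 0],
    [0, 0, 0, 0, 0, 0, 0],
    [0, 0, 0, 0, 0, 0, 0]
  ]
}}

```text
t: 20.15
eef_pos: [480.9, -250.8, 103.9]
tcp_rot: [3.142, 0.0, 1.876]
ft_force: [-0.5, -0.1, 3.1]
opening: 0.308
grip_force: 30.0
```

Emit:
{"name": "jog_arm", "arguments": {
  "motion": [
    [0, 0, 0, 0, 0, 0, 0],
    [0, 0, 0, 0, 0, 0, 0],
    [0, 0, 0, 0, 0, -20, 0],
    [0, 0, 0, 0, 0, -50, 0],
    [0, 0, 0, 0, 0, -50, 0],
    [0, 0, 0, 0, 0, -30, 0],
    [0, 0, 0, 0, 0, 0, 0],
    [0, 0, 0, 0, 0, 0, 0]
  ]
}}

```text
t: 21.15
eef_pos: [480.5, -250.4, 252.3]
tcp_rot: [-3.141, -0.002, 1.876]
ft_force: [1.0, -0.1, -2.9]
opening: 0.31
grip_force: 30.0
```

```bash
python3 -c "
from h import *
to(623.6,21.6,254)
f=[]
for i in range(10): f.append(env.state()['ft_force'][2]); env.read_camera('top')
print('Fz',np.mean(f),env.state()['grip_force'])"
```

```text
pos [ 480.5 -250.4  252.3] rot [-1.7994e+02 -9.0000e-02  1.0751e+02] F [ 0.96 -0.08 -2.88] op 29.4 t 21.15
tool shift [216.4 218.3  -1.7]
Fz -2.23822034184366 29.99945801751892
```

Emit:
{"name": "jog_arm", "arguments": {
  "motion": [
    [0, 0, 0, 20, 20, 0, 0],
    [0, 0, 0, 40, 40, 0, 0],
    [0, 0, 0, 40, 40, 0, 0],
    [0, 0, 0, 40, 40, 0, 0],
    [0, 0, 0, 40, 40, 0, 0],
    [0, 0, 0, 36.4, 38.3, 0, 0],
    [0, 0, 0, 0, 0, 12, 0],
    [0, 0, 0, 0, 0, 10, 0],
    [0, 0, 0, 0, 0, 0, 0],
    [0, 0, 0, 0, 0, 0, 0]
  ]
}}

```text
t: 22.9
eef_pos: [623.9, 20.3, 232.0]
tcp_rot: [3.141, 0.0, 1.875]
ft_force: [0.5, -0.6, -2.4]
opening: 0.307
grip_force: 30.0
```

```bash
python3 -c "
from h import *
to(623.8,21.8,217)"
```

```text
pos [623.9  20.3 232. ] rot [179.99   0.   107.43] F [ 0.55 -0.62 -2.44] op 29.2 t 22.9
tool shift [ 1.4  0.4 15. ]
```

Emit:
{"name": "jog_arm", "arguments": {
  "motion": [
    [0, 0, 0, 1.4, 0.4, 0, 0],
    [0, 0, 0, 0, 0, 4, 0],
    [0, 0, 0, 0, 0, 4, 0],
    [0, 0, 0, 0, 0, 4, 0],
    [0, 0, 0, 0, 0, 2.5, 0],
    [0, 0, 0, 0, 0, 0, 0],
    [0, 0, 0, 0, 0, 0, 0],
    [0, 0, 0, 0, 0, 0, 0]
  ]
}}

```text
t: 23.9
eef_pos: [624.0, 22.8, 217.4]
tcp_rot: [3.141, 0.0, 1.876]
ft_force: [0.8, 0.7, -2.0]
opening: 0.311
grip_force: 30.0
```

```bash
python3 -c "
from h import *
to(623.6,21.6,213)
pan('7.png')"
```

```text
pos [624.   22.8 217.4] rot [179.98   0.   107.51] F [ 0.83  0.7  -1.99] op 29.5 t 23.9
tool shift [-1.  -0.7  4.4]
pan top [('s', 650, 118.4, 85), ('s', 655, 118.3, 81), ('s', 593, 117.9, 57)]
```

Emit:
{"name": "jog_arm", "arguments": {
  "motion": [
    [0, 0, 0, -0.6, -0.7, 1.5, 0],
    [0, 0, 0, 0, 0, 1.5, 0],
    [0, 0, 0, 0, 0, 1.5, 0],
    [0, 0, 0, 0, 0, 0, 0],
    [0, 0, 0, 0, 0, 0, 0],
    [0, 0, 0, 0, 0, 0, 0],
    [0, 0, 0, 0, 0, 0, 0]
  ]
}}

```text
t: 24.88
eef_pos: [623.4, 22.0, 212.8]
tcp_rot: [3.141, -0.0, 1.876]
ft_force: [0.3, -1.0, -0.4]
opening: 0.311
grip_force: 30.0
```

```bash
python3 -c "
from h import *
to(623.6,21.6,213)
pan('8.png')"
```

```text
pos [623.4  22.  212.8] rot [179.99  -0.   107.51] F [ 0.25 -1.02 -0.44] op 29.5 t 24.88
tool shift [-0.5  0.  -0.2]
pan top [('s', 650, 116.1, 86), ('s', 655, 116.1, 90), ('s', 593, 115.6, 54)]
```

Seated, with the pan pushed about 2 mm. Release and let the beam swing.

Emit:
{"name": "jog_arm", "arguments": {
  "motion": [
    [0, 0, 0, 0, 0, 0, 70],
    [0, 0, 0, 0, 0, 0, 70],
    [0, 0, 0, 0, 0, 0, 70],
    [0, 0, 0, 0, 0, 0, 70],
    [0, 0, 0, 0, 0, 0, 70],
    [0, 0, 0, 0, 0, 0, 70],
    [0, 0, 0, 0, 0, 0, 70],
    [0, 0, 0, 0, 0, 0, 70],
    [0, 0, 0, 0, 0, 0, 70],
    [0, 0, 0, 0, 0, 0, 70]
  ]
}}

```text
t: 26.22
eef_pos: [623.4, 22.0, 212.8]
tcp_rot: [3.141, -0.0, 1.876]
ft_force: [0.6, 0.6, -0.4]
opening: 0.736
grip_force: 0.0
```

Emit:
{"name": "jog_arm", "arguments": {
  "motion": [
    [0, 0, 0, 0, 0, 0, 70],
    [0, 0, 0, 0, 0, 0, 70],
    [0, 0, 0, 0, 0, 0, 70],
    [0, 0, 0, 0, 0, 0, 70],
    [0, 0, 0, 0, 0, 0, 70],
    [0, 0, 0, 0, 0, -20, 70],
    [0, 0, 0, 0, 0, -40, 70],
    [0, 0, 0, 0, 0, -40, 70],
    [0, 0, 0, 0, 0, 0, 70]
  ]
}}

```text
t: 27.35
eef_pos: [624.0, 22.0, 315.8]
tcp_rot: [3.137, 0.002, 1.876]
ft_force: [-0.7, -0.2, 0.0]
opening: 0.737
grip_force: 0.0
```

Emit:
{"name": "jog_arm", "arguments": {
  "motion": [
    [0, 0, 0, -40, -20, 0, 70],
    [0, 0, 0, -50, -40, 0, 70],
    [0, 0, 0, -50, -50, 0, 70],
    [0, 0, 0, -50, -40, 0, 70],
    [0, 0, 0, -40, -20, 0, 70],
    [0, 0, 0, 0, 0, 0, 70],
    [0, 0, 0, 0, 0, 0, 70]
  ]
}}

```text
t: 28.22
eef_pos: [535.2, -238.0, 311.9]
tcp_rot: [-3.141, -0.001, 1.876]
ft_force: [-0.2, 1.1, 0.1]
opening: 0.735
grip_force: 0.0
```

```bash
python3 -c "
from h import *
to(623.6,21.6,213)
pan('9.png')
d=cam('top');P=allworld(d).reshape(-1,3)
for c,zl in [((624,22),155),((440,166),73)]:
    Q=P[(np.hypot(P[:,0]-c[0],P[:,1]-c[1])<35)&(P[:,2]>zl)&(P[:,2]<zl+50)];print(Q.mean(0).round(1),np.ptp(Q,axis=0).round(),len(Q),np.percentile(Q[:,2],90).round(1))
e=cv2.imread('pics/scene9.png')
cv2.imwrite('pics/s9.png',cv2.resize(e,(800,600),interpolation=cv2.INTER_CUBIC))"
```

```text
pos [ 535.2 -238.   311.9] rot [-1.7996e+02 -7.0000e-02  1.0749e+02] F [-0.17  1.11  0.06] op 69.8 t 28.23
tool shift [221.  162.3  98.9]
pan top [('s', 650, 97.6, 83), ('s', 655, 97.3, 84), ('s', 598, 97.2, 68), ('s', 593, 97.6, 61), ('t', 650, 98.6, 50), ('t', 655, 98.4, 62), ('t', 598, 98.4, 64), ('t', 593, 98.7, 65)]
[622.8  22.1 167.9] [28. 25. 18.] 98 171.5
[440.2 165.5  82.8] [24. 26. 13.] 80 85.9
```

View pics/s9.png

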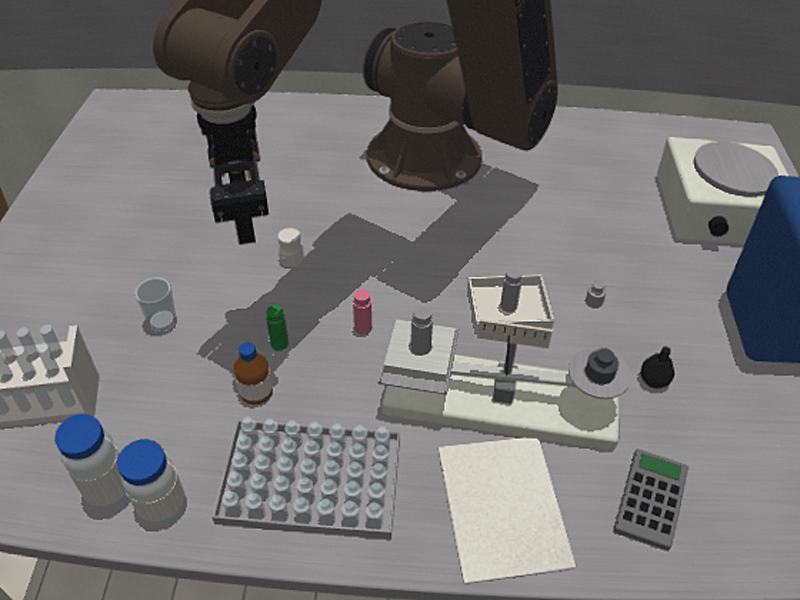

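The picture shows the full cartridge upright in the recess at (422,330) with the pan down, and the other upright in the tray at (512,290). The rest of the bench looks unchanged and the arm is clear.

```bash
python3 -c "
from cell import env
print(env.job_done())"
```

```text
the job is handed in; nothing more can be done
None
```

Job handed in at about 28 s of the 67 s: the full cartridge stands seated in the recess with the pan down, the short-filled one stands upright in the reject tray, and nothing else was moved.

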